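# Load the next gold spacer with the shuttle dispenser's sprung slide

## Robot

A 6-joint arm with a two-finger parallel gripper is mounted at the origin on the work surface. World frame = base frame: x ahead of the robot, y to its left, z up, the work surface at z = 0. Lengths are in m, angles in degrees, forces in N, time in s.
With the tool pointing down it reaches from about 0.35 to 0.85 m from the base axis. Payload 8.1 kg.
Tool frame: the origin (TCP) lies midway between the tips of the shut fingers; the grasp point (between the pads) lies 19 mm behind it (arm.tcp_to_grasp is the distance from the TCP to the grasp point, in m); z points along the fingers, y is the line along which they close (so a half turn about z gives the same grasp; the last joint's range is limited). The gripper opens to 93 mm and grips with 3 to 60 N. Pads are 15 mm wide; open, the fingers measure 128 mm over their backs; the gripper's body (75 mm by 188 mm) begins 65 mm behind the grasp point.
Start: joints at [61.226, 7.471, 85.268, -0, 87.261, -4.893], TCP at [0.243, 0.549, 0.219] pointing down, gripper open.
Joint ranges: [-169.43, 169.43], [-51.17, 129.36], [1.28, 143.12], [-76.62, 256.62], [0, 156.53], [-152.29, 152.29]. Speed limits (degrees/s): [136.94, 136.94, 159.86, 180, 180, 180].

## Interface

Orientations are given as [roll, pitch, yaw] about the fixed x, y, z axes, in that order (R = Rz(yaw) Ry(pitch) Rx(roll)).
In Python, from cell import readout, optics, job, arm gives the robot as it stands. The module is installed in compiled form; this text tells all that it offers.
- The arm moves only by the tool step_arm, never from a script. Its argument "commands" is a list of rows, each an object of numbers: "tx", "ty", "tz": the shift along the world's x, y, z in mm; "yaw": the turn about the world's z in rad. In form: [{"tx": .., "ty": .., "tz": .., "yaw": ..}, ...]. A call has exactly 5 rows; each row is the pose to reach, as a shift and turn from the pose commanded when the call began; what a row does not reach only later rows make up. A row lasts 1/10 s, in which the tool goes at most 50 mm and 8.59 degrees, less where a joint would pass 70% of its speed; a pose out of reach is approached as far as the arm can. A call with a gripper value outside its range is refused whole. "hand" is the finger opening in mm, from 0 to 93, set as the call begins (left out, the last holds). The fingers move at their own pace and stop on an object; "grip_force" is the grip in N (left out, the last holds). Time passes only in rows, so rows that repeat a pose let the fingers close, or fill a call up. It gives the time, the measured TCP pose, the force, the opening and the grip force at its end, in the units of the state.
- readout.read_state(): the state, without advancing time (a new reading comes with each control period).
- optics.grab_frame(name): name is "scene" or "top"; returns a dict with "color" (384x512x3 uint8, red, green, blue), "camera_matrix" (3x3 intrinsics, pixels), "camera_from_world" (4x4, takes a point from world to camera coordinates). Camera axes: x right, y down, z forward; pixel columns grow to the right and rows downward; lengths in m; the calibration is good to about 2 mm. A picture is of the moment at which its call begins. There is no depth.
- job.sign_off(): hands the job in; it is judged then, once.
The state is a dict: "time": time; "qpos": joint angles; "qvel": joint speeds; "joint_torque": joint torques, N m; "ee_pos": TCP position; "eef_rot": TCP orientation; "contact_force": force on the tool from outside, world axes, zero at the start; "ft_torque": the same for the moment, N m; "opening": finger opening in m; "finger_force": force on a finger pad.
Only numpy, scipy, OpenCV 4.12 (cv2) and the standard library are available. Lean on these libraries where they do the work, as an engineer would, in place of code of your own. Each camera call takes 0.05 s, during which the arm holds its last target. There are 200 camera calls.

## Task

Bring the next gold spacer to the pick-up window of the dispenser: with the fingertips, push the blue pad of the sprung slide all the way in, so that a spacer drops into its pocket, then let go so that the slide springs back and stays caught on its stop pin at mid position. Leave the spacer in the pocket, keep off the red release button, and leave the other things on the bench where they are.

Things in the scene. Friction and masses are not known exactly. Their poses are not given: they have to be found in the camera images.
- dispenser: Fixed bench shuttle dispenser: dark base, aluminium rails, steel covers; it spans x 0 to 192, y -40 to 54, z 0 to 31 mm of its frame. Origin on the bench, at the base's front edge, under the slide's middle line; x is the level direction in which the slide is pushed in (away from the robot), y left, z up. A clear magazine tube (30 diameter, top at 100) stands on it at x 95, y 0.
- slide (a joint): Travel of the sprung slide (m): 0 parked out (start), 0.07 fully in at its end stop. Its spring presses it outward, 4 N at 0, 9 N at 0.07; friction, damping and the stop pin add 1 to 5 N while it is pushed. Only fully in does a spacer drop into its pocket. Once past 0.034 the pin springs up and holds the released slide at 0.034; pushed less, it returns to 0. It may be pushed again.
- push_face (a point): Centre of the outer face of the slide's blue push pad; the face is upright, looks to the robot, square to the dispenser's x. Pad 56 wide, 10 thick, from 17 to 56 mm above the bench (this point 36.5); free space before it and beside it. At travel 0 the point is at x -81, y 0 of the dispenser; it moves along +x with the slide, to x -11 fully in.
- spacer1_center (a point): Centre of the lowest gold anodized spacer (round, 22 diameter, 10 high, 15 g) of the five in the tube. At the start it rests on the slide at x 95, y 0 of the dispenser, 30 mm above the bench; in the slide's pocket its height is 21. With the slide caught at mid position it shows in the pick-up window (the gap between front cover and tube bridge, x 44 to 78), at x 57 to 66.
- button: Red domed release button, 18 diameter and 10 high, on the stop pin beside the pick-up window; its origin is the centre of the dome's underside, at x 60, y 40, z 38 mm of the dispenser. Pressed down it lets the slide go. It dips by itself as the slide passes.
- canister_center (a point): Middle of the clear screw-top canister of silver flange nuts, 72 diameter, 93 high, standing loose on the bench 200 to 240 beside the dispenser's middle line.
- standoff_center (a point): Middle of the loose gold hexagonal standoff, 16 across flats, 60 high, standing 200 to 240 beside the dispenser's middle line, on the other side from the canister.
- insertion_tool_center (a point): Middle of the loose black insertion tool lying beside the dispenser, about 155 long and 24 high, at least 95 off the dispenser's middle line.
- extension_center (a point): Middle of the loose stainless socket extension lying on the other side of the dispenser, about 150 long and 21 high, at least 95 off its middle line.

How it is judged (in metres and radians):
On the way:
1. the slide is pushed fully in (within 3 mm of its end stop) and the lowest spacer has dropped into its pocket (value of joint slide above 0.067 m and z of spacer1_center in the frame of dispenser below 0.024 m), for 0.1 s.
At the end, for the whole second after the job is handed in: The slide rests caught on its stop pin at mid position (travel 34 mm, within 3 mm), untouched, and the spacer lies flat in its pocket in the pick-up window (value of joint slide between 0.031 and 0.037 m and velocity of joint slide between -0.01 and 0.01 m/s and x of spacer1_center in the frame of dispenser between 0.055 and 0.068 m and y of spacer1_center in the frame of dispenser between -0.005 and 0.005 m and z of spacer1_center in the frame of dispenser below 0.024 m).
It fails at once if the spacer is lifted out of the dispenser (z of spacer1_center in the frame of dispenser above 0.04 m).
It fails at once if the robot presses on the red release button (contact force between any of the fingers, the arm and button above 1 N).
It fails at once if a bystander (canister, standoff, insertion tool, socket extension) is moved by more than 15 mm or lifted (distance of any of canister_center, standoff_center, insertion_tool_center, extension_center from where it was at the start of the episode above 0.015 m).
It fails at once if any part of the robot other than the fingers presses on the dispenser or its slide (contact force between the arm and dispenser above 3 N).
It also fails if it takes over 42 s, if anything falls off the work surface, if the arm or the gripper's body presses on something with over 40 N, if the wrist force passes 120 N, or if a joint passes its speed limit or range.

## Working session

There is one attempt and no reset: what is moved stays moved. The work goes in short steps, Python scripts to look and compute and a tool call to move; the robot and the scene stay as the last step left them, time stands still between calls to the robot, and variables do not carry over. Pictures are saved under pics/ and viewed, at most 10 in all, crops included, and the job is handed in when it is done.

Besides the shell and the picture viewer there is one more tool, called as name(argument=value, ...), one argument or row to a line, values as JSON. step_arm: Moves the arm, as the interface text tells. Its arguments: {"type":"object","properties":{"commands":{"type":"array","items":{"type":"object","properties":{"tx":{"type":"number"},"ty":{"type":"number"},"tz":{"type":"number"},"yaw":{"type":"number"}}}},"hand":{"type":"number"},"grip_force":{"type":"number"}},"required":["commands"]}

```bash
mkdir -p pics; python3 - <<'E'
from cell import readout, optics
import cv2, pickle
s=readout.read_state(); print(s['time'],s['ee_pos'],s['eef_rot'],s['opening'],s['contact_force'])
d={}
for n in('scene','top'):
    f=optics.grab_frame(n); d[n]=f
    cv2.imwrite(f'pics/{n}0.png',cv2.resize(f['color'][:,:,::-1],(800,600),interpolation=cv2.INTER_CUBIC))
    print(n,f['camera_matrix'].tolist(),f['camera_from_world'].round(4).tolist())
pickle.dump(d,open('f0.pkl','wb'))
E
```

```text
0.0 [0.24264414 0.548123   0.21759428] [-1.79894116e+02 -6.19985189e-03  1.56119676e+02] 0.09291206840595194 [ 0.16904183 -0.33039285 -0.38494817]
scene [[346.531066427275, 0.0, 253.98627551929096], [0.0, 346.531066427275, 194.5782077207455], [0.0, 0.0, 1.0]] [[0.2135, 0.9769, -0.0041, -0.1802], [0.7891, -0.1749, -0.5889, -0.4345], [-0.576, 0.1225, -0.8082, 1.0996], [0.0, 0.0, 0.0, 1.0]]
top [[369.5115014639547, 0.0, 251.01744875265308], [0.0, 369.5115014639547, 192.89443229970846], [0.0, 0.0, 1.0]] [[0.0003, -1.0, -0.006, 0.0377], [-0.993, 0.0004, -0.1177, 0.6199], [0.1177, 0.006, -0.993, 0.7836], [0.0, 0.0, 0.0, 1.0]]
```

View pics/scene0.png

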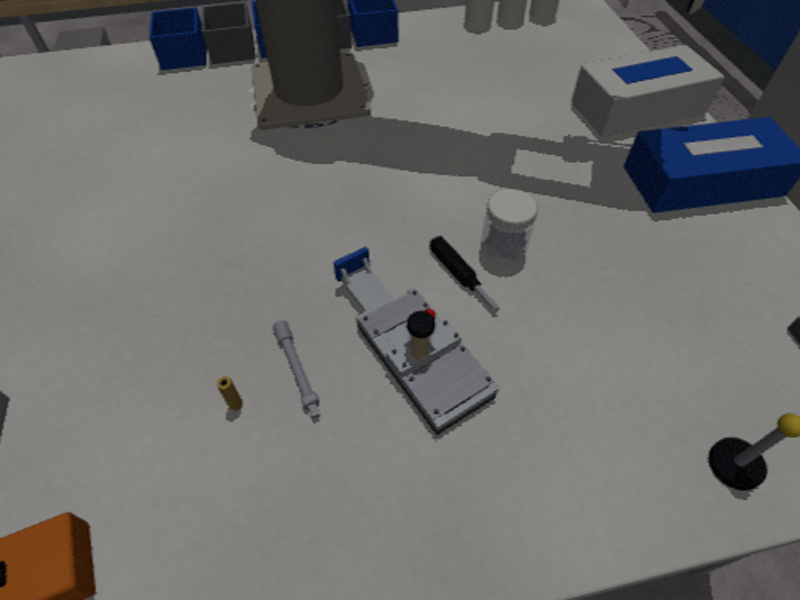

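View pics/top0.png

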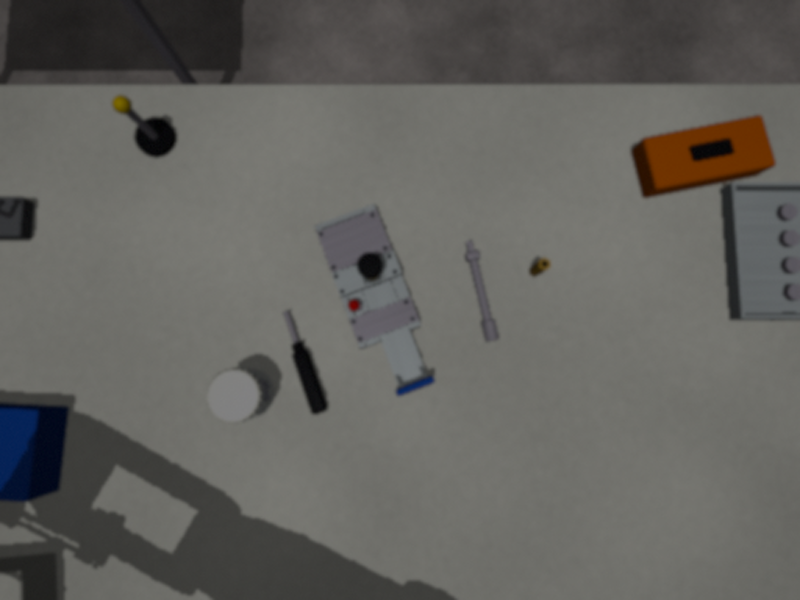

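The scene view shows the pad at about (352,264), the red button at (431,313) and the tube top at (421,322). The top view shows the pad at (415,384), the button at (354,305) and the tube cap at (371,265). I'll enlarge the dispenser in both.

```bash
python3 - <<'E'
import cv2,pickle
d=pickle.load(open('f0.pkl','rb'))
# top crop cols 195..285 rows 125..260 ; scene cols 205..325 rows 150..280
t=d['top']['color'][125:260,190:290,::-1]; s=d['scene']['color'][150:285,205:325,::-1]
import numpy as np
a=cv2.resize(t,None,fx=4.4,fy=4.4,interpolation=cv2.INTER_CUBIC)
cv2.imwrite('pics/tc.png',a)
b=cv2.resize(s,None,fx=4.4,fy=4.4,interpolation=cv2.INTER_CUBIC); cv2.imwrite('pics/sc.png',b)
E
```

```text
(no output)
```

View pics/tc.png

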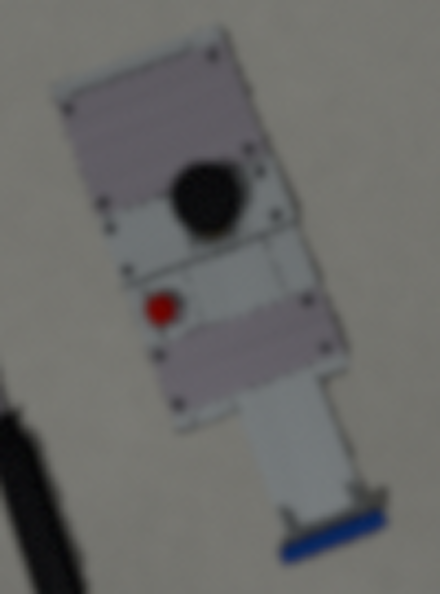

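View pics/sc.png

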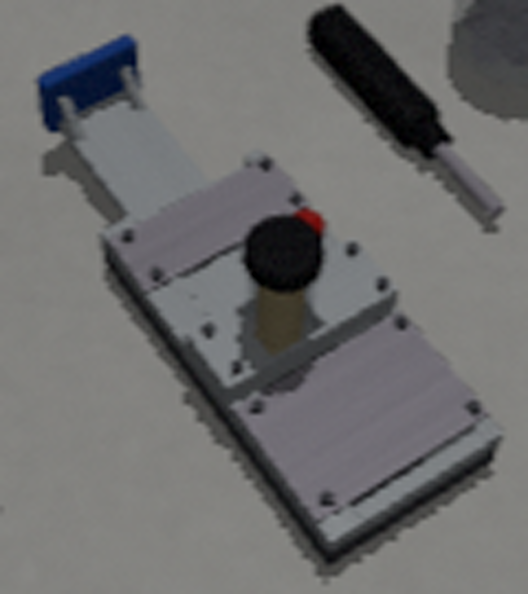

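The top crop shows the pad at (282–385, 515–560), the button at (160,309), the cap at (208,200), the rear corners at (57,90) and (222,30), and the front corners at (183,430) and (345,368). The scene crop shows the rear corners at (322,545) and (498,437) and the pad's top edge from (40,75) to (133,38). I'll fit the dispenser pose to these points.

```bash
cat > fit.py <<'E'
import numpy as np,pickle
from scipy.optimize import least_squares
d=pickle.load(open('f0.pkl','rb'))
T=[((57,90),(192,54,31)),((222,30),(192,-40,31)),((183,430),(0,54,31)),((345,368),(0,-40,31)),((160,309),(60,40,45)),((208,200),(95,0,100)),((332,532),(-76,0,56))]
S=[((322,545),(192,-40,31)),((498,437),(192,54,31)),((105,232),(0,-40,31)),((310,220),(60,40,45)),((284,248),(95,0,100)),((40,77),(-76,-28,56)),((133,40),(-76,28,56))]
obs=[('top',np.array(p)/4.4+[190,125],np.array(q)/1e3) for p,q in T]+[('scene',np.array(p)/4.4+[205,150],np.array(q)/1e3) for p,q in S]
def proj(n,P):
    f=d[n];c=f['camera_from_world'][:3]@np.r_[P,1];u=f['camera_matrix']@c;return u[:2]/u[2]
def w(v,q):
    c,s=np.cos(v[2]),np.sin(v[2]);return np.array([v[0]+c*q[0]-s*q[1],v[1]+s*q[0]+c*q[1],q[2]])
res=lambda v:np.ravel([proj(n,w(v,q))-p for n,p,q in obs])
r=least_squares(res,[.5,0,.3],loss='soft_l1');v=r.x
print(v,np.degrees(v[2]));print(res(v).reshape(-1,2).round(1).tolist())
for q in[(-.081,0,.0365),(-.011,0,.0365)]:print(w(v,q))
E
python3 fit.py
```

```text
[0.57498776 0.03405374 0.34853271] 19.969453567333254
[[-1.5, -3.4], [-0.1, -3.5], [-1.9, -1.1], [1.1, -1.5], [-0.2, -1.8], [-0.4, -2.5], [-0.6, 0.1], [-0.1, -1.6], [0.1, -1.6], [-2.3, -2.3], [-1.5, -0.4], [-1.5, -1.5], [-0.7, -0.1], [0.2, -2.0]]
[0.4988579  0.00639069 0.0365    ]
[0.56464913 0.03029703 0.0365    ]
```

step_arm(
  commands=[
    {"tx": 14,"ty": -37,"tz": 0,"yaw": 0.1},
    {"tx": 29,"ty": -74,"tz": 0,"yaw": 0.2},
    {"tx": 43,"ty": -111,"tz": 0,"yaw": 0.3},
    {"tx": 57,"ty": -148,"tz": 0,"yaw": 0.4},
    {"tx": 71,"ty": -185,"tz": 0,"yaw": 0.5},
  ],
  hand=0,
  grip_force=20,
)

```text
time: 0.6
ee_pos: [0.3139, 0.362, 0.2182]
eef_rot: [-180.0, -0.0, -175.0]
contact_force: [0.4, 0.0, 0.5]
opening: 0.0576
finger_force: 0.0
```

step_arm(
  commands=[
    {"tx": 14,"ty": -37,"tz": 0,"yaw": 0.1},
    {"tx": 29,"ty": -74,"tz": 0,"yaw": 0.2},
    {"tx": 43,"ty": -111,"tz": 0,"yaw": 0.266},
    {"tx": 57,"ty": -148,"tz": 0,"yaw": 0.266},
    {"tx": 71,"ty": -185,"tz": 0,"yaw": 0.266},
  ],
)

```text
time: 1.1
ee_pos: [0.3849, 0.1771, 0.2184]
eef_rot: [-180.0, -0.0, -160.0]
contact_force: [1.3, -0.2, 0.1]
opening: 0.0176
finger_force: 0.0
```

step_arm(
  commands=[
    {"tx": 14,"ty": -37,"tz": 0,"yaw": 0},
    {"tx": 29,"ty": -74,"tz": 0,"yaw": 0},
    {"tx": 43,"ty": -111,"tz": 0,"yaw": 0},
    {"tx": 57,"ty": -148,"tz": 0,"yaw": 0},
    {"tx": 73,"ty": -187,"tz": 0,"yaw": 0},
  ],
)

```text
time: 1.6
ee_pos: [0.4579, -0.0099, 0.2184]
eef_rot: [180.0, -0.0, -160.0]
contact_force: [-0.1, 0.4, 0.1]
opening: 0.0004
finger_force: 0.0
```

step_arm(
  commands=[
    {"tx": 0,"ty": 0,"tz": -30,"yaw": 0},
    {"tx": 0,"ty": 0,"tz": -65,"yaw": 0},
    {"tx": 0,"ty": 0,"tz": -100,"yaw": 0},
    {"tx": 0,"ty": 0,"tz": -135,"yaw": 0},
    {"tx": 0,"ty": 0,"tz": -160,"yaw": 0},
  ],
)

```text
time: 2.1
ee_pos: [0.4562, -0.0082, 0.0558]
eef_rot: [179.9, -0.2, -160.0]
contact_force: [0.0, 0.6, -0.0]
opening: 0.0001
finger_force: 0.0
```

step_arm(
  commands=[
    {"tx": 0,"ty": 0,"tz": -10,"yaw": 0},
    {"tx": 0,"ty": 0,"tz": -18,"yaw": 0},
    {"tx": 0,"ty": 0,"tz": -25,"yaw": 0},
    {"tx": 0,"ty": 0,"tz": -25,"yaw": 0},
    {"tx": 0,"ty": 0,"tz": -25,"yaw": 0},
  ],
)

```text
time: 2.6
ee_pos: [0.4587, -0.0084, 0.0346]
eef_rot: [-180.0, 0.1, -160.0]
contact_force: [0.2, 0.7, 1.1]
opening: 0.0007
finger_force: 0.0
```

```bash
python3 - <<'E'
from cell import optics
import cv2
f=optics.grab_frame('scene')['color'][110:285,180:340,::-1]
cv2.imwrite('pics/s1.png',cv2.resize(f,None,fx=3.4,fy=3.4,interpolation=cv2.INTER_CUBIC))
E
```

```text
(no output)
```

View pics/s1.png

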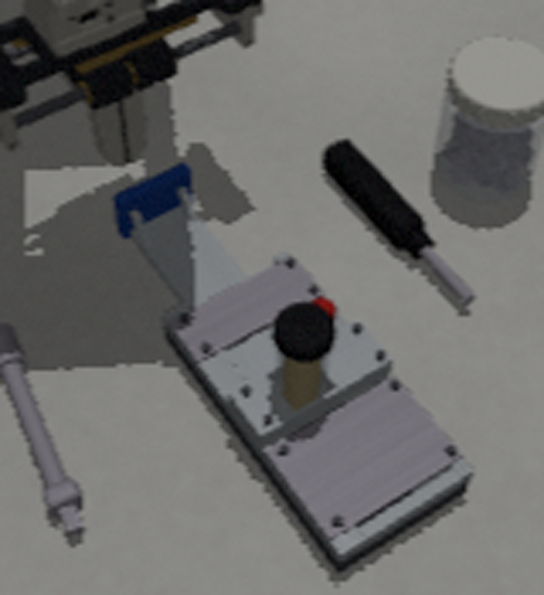

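The fingertips at (125,155) are lined up in front of the pad at (153,200), with nothing between them. Next I push along the dispenser's x, (0.94, 0.342).

step_arm(
  commands=[
    {"tx": 7.5,"ty": 2.7,"tz": 0,"yaw": 0},
    {"tx": 15,"ty": 5.5,"tz": 0,"yaw": 0},
    {"tx": 22.5,"ty": 8.2,"tz": 0,"yaw": 0},
    {"tx": 30,"ty": 10.9,"tz": 0,"yaw": 0},
    {"tx": 37.6,"ty": 13.7,"tz": 0,"yaw": 0},
  ],
)

```text
time: 3.15
ee_pos: [0.4954, 0.0054, 0.0335]
eef_rot: [180.0, -0.1, -160.0]
contact_force: [-7.3, -3.0, 5.2]
opening: 0.0006
finger_force: 3.6
```

step_arm(
  commands=[
    {"tx": 7.5,"ty": 2.7,"tz": 0,"yaw": 0},
    {"tx": 15,"ty": 5.5,"tz": 0,"yaw": 0},
    {"tx": 22.5,"ty": 8.2,"tz": 0,"yaw": 0},
    {"tx": 30,"ty": 10.9,"tz": 0,"yaw": 0},
    {"tx": 37.6,"ty": 13.7,"tz": 0,"yaw": 0},
  ],
)

```text
time: 3.65
ee_pos: [0.5317, 0.0192, 0.033]
eef_rot: [179.9, -0.3, -160.0]
contact_force: [-9.4, -1.9, 7.0]
opening: 0.0008
finger_force: 5.0
```

step_arm(
  commands=[
    {"tx": 3.8,"ty": 1.4,"tz": 0,"yaw": 0},
    {"tx": 7.5,"ty": 2.7,"tz": 0,"yaw": 0},
    {"tx": 11.3,"ty": 4.1,"tz": 0,"yaw": 0},
    {"tx": 15,"ty": 5.5,"tz": 0,"yaw": 0},
    {"tx": 15,"ty": 5.5,"tz": 0,"yaw": 0},
  ],
)

```text
time: 4.15
ee_pos: [0.5469, 0.0249, 0.033]
eef_rot: [179.9, -0.2, -160.0]
contact_force: [-8.5, -1.4, 5.3]
opening: 0.0005
finger_force: 3.7
```

step_arm(
  commands=[
    {"tx": 1.9,"ty": 0.7,"tz": 0,"yaw": 0},
    {"tx": 3.8,"ty": 1.4,"tz": 0,"yaw": 0},
    {"tx": 5.6,"ty": 2.0,"tz": 0,"yaw": 0},
    {"tx": 7.5,"ty": 2.7,"tz": 0,"yaw": 0},
    {"tx": 7.5,"ty": 2.7,"tz": 0,"yaw": 0},
  ],
)

```text
time: 4.65
ee_pos: [0.5541, 0.0276, 0.0329]
eef_rot: [179.9, -0.2, -160.0]
contact_force: [-7.7, -0.6, 6.2]
opening: 0.0008
finger_force: 4.0
```

step_arm(
  commands=[
    {"tx": 0.5,"ty": 0.2,"tz": 0,"yaw": 0},
    {"tx": 1,"ty": 0.4,"tz": 0,"yaw": 0},
    {"tx": 1.5,"ty": 0.5,"tz": 0,"yaw": 0},
    {"tx": 2,"ty": 0.7,"tz": 0,"yaw": 0},
    {"tx": 2,"ty": 0.7,"tz": 0,"yaw": 0},
  ],
)

```text
time: 5.15
ee_pos: [0.5558, 0.0282, 0.0329]
eef_rot: [179.9, -0.3, -160.0]
contact_force: [-10.3, -0.2, 6.0]
opening: 0.0003
finger_force: 4.5
```

step_arm(
  commands=[
    {"tx": 0.5,"ty": 0.2,"tz": 0,"yaw": 0},
    {"tx": 1,"ty": 0.4,"tz": 0,"yaw": 0},
    {"tx": 1.5,"ty": 0.5,"tz": 0,"yaw": 0},
    {"tx": 2,"ty": 0.7,"tz": 0,"yaw": 0},
    {"tx": 2,"ty": 0.7,"tz": 0,"yaw": 0},
  ],
)

```text
time: 5.65
ee_pos: [0.5559, 0.0283, 0.0328]
eef_rot: [179.9, -0.5, -160.0]
contact_force: [-18.9, -4.2, 16.6]
opening: 0.0004
finger_force: 10.1
```

step_arm(
  commands=[
    {"tx": 0.5,"ty": 0.2,"tz": 0,"yaw": 0},
    {"tx": 1,"ty": 0.4,"tz": 0,"yaw": 0},
    {"tx": 1.5,"ty": 0.5,"tz": 0,"yaw": 0},
    {"tx": 2,"ty": 0.7,"tz": 0,"yaw": 0},
    {"tx": 2,"ty": 0.7,"tz": 0,"yaw": 0},
  ],
)

```text
time: 6.15
ee_pos: [0.556, 0.0283, 0.0327]
eef_rot: [179.9, -0.8, -160.0]
contact_force: [-30.7, -8.0, 24.6]
opening: 0.0005
finger_force: 15.8
```

The end stop is reached: the TCP no longer advances and the force is rising. Now I back straight off.

step_arm(
  commands=[
    {"tx": -5.6,"ty": -2.1,"tz": 0,"yaw": 0},
    {"tx": -13.2,"ty": -4.8,"tz": 0,"yaw": 0},
    {"tx": -20.7,"ty": -7.5,"tz": 0,"yaw": 0},
    {"tx": -28.2,"ty": -10.3,"tz": 0,"yaw": 0},
    {"tx": -35.7,"ty": -13,"tz": 0,"yaw": 0},
  ],
)

```text
time: 6.65
ee_pos: [0.5247, 0.0163, 0.0329]
eef_rot: [180.0, -0.1, -160.0]
contact_force: [-2.5, -0.5, -3.2]
opening: 0.0002
finger_force: 1.7
```

step_arm(
  commands=[
    {"tx": -9.4,"ty": -3.4,"tz": 0,"yaw": 0},
    {"tx": -18.8,"ty": -6.8,"tz": 0,"yaw": 0},
    {"tx": -28.2,"ty": -10.3,"tz": 0,"yaw": 0},
    {"tx": -47,"ty": -17.1,"tz": 0,"yaw": 0},
    {"tx": -66,"ty": -24,"tz": 0,"yaw": 0},
  ],
)

```text
time: 7.15
ee_pos: [0.4596, -0.008, 0.0341]
eef_rot: [-180.0, 0.1, -160.0]
contact_force: [-0.3, -0.4, -0.4]
opening: 0.0008
finger_force: 0.0
```

```bash
python3 - <<'E'
from cell import optics
import cv2
f=optics.grab_frame('scene')['color'][110:285,180:340,::-1]
cv2.imwrite('pics/s2.png',cv2.resize(f,None,fx=3.4,fy=3.4,interpolation=cv2.INTER_CUBIC))
f=optics.grab_frame('top')['color'][125:260,190:290,::-1]
cv2.imwrite('pics/t2.png',cv2.resize(f,None,fx=4.4,fy=4.4,interpolation=cv2.INTER_CUBIC))
E
```

```text
(no output)
```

View pics/s2.png

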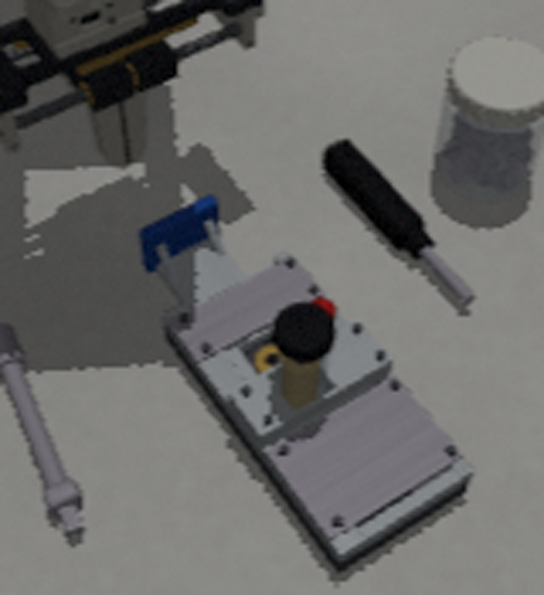

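View pics/t2.png

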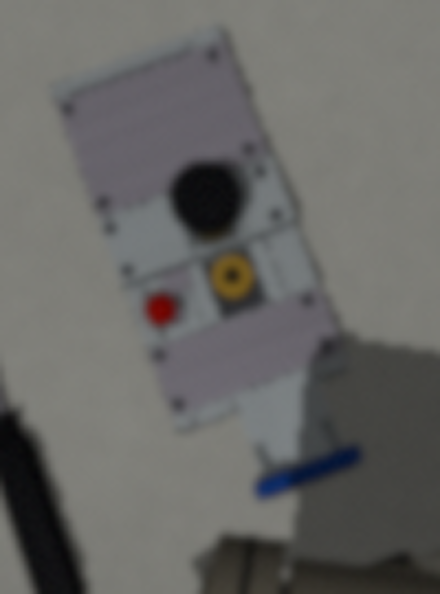

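The gold spacer shows in the pick-up window at (232,275) in the top crop. The pad is caught about halfway at (308,472), the fingers are clear of it, and nothing else has moved.

```bash
python3 -c "
from cell import job
print(job.sign_off())"
```

```text
the job is handed in; nothing more can be done
None
```

The job is handed in: I pushed the slide to its end stop, it sprang back and caught at mid position, and the camera showed the gold spacer in the pick-up window with the fingers clear; the sign-off returned no verdict.

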